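Put the spare battery pack on charge

ROBOT

A 7-joint arm with a two-finger parallel gripper is mounted at the origin on the work surface. World frame = base frame: x ahead of the robot, y to its left, z up, the work surface at z = 0. Lengths are in m, angles in rad, forces in N, time in s.
With the tool pointing down it reaches from about 0.4 to 0.875 m from the base axis. Payload 6.5 kg.
Tool frame: the origin (TCP) lies on the centre line of the jaws, within the pads' length; the fingertips stand robot.finger_overhang ahead of it and the grasp point (between the pads) lies 3 mm ahead of it (robot.finger_overhang is the distance from the TCP to the fingertips, in m); z points along the fingers, y is the line along which they close (so a half turn about z gives the same grasp; the last joint's range is limited). The gripper opens to 85 mm and grips with 20 to 120 N. Pads are 22 mm wide; open, the fingers measure 114 mm over their backs; the gripper's body (76 mm by 85 mm) begins 54 mm behind the grasp point. The pads swing forward as they close: fully open they stand 13 mm farther back than shut.
Start: joints at [-1.36, 0.536, -0.004, 1.538, 0.003, 1.067, -0.071], TCP at [0.178, 0.625, 0.253] pointing down, gripper open.
Joint ranges: [-2.7, 2.7], [-0.37, 2.16], [-1.27, 1.26], [0.24, 2.4], [-1.31, 4.45], [0.19, 1.91], [-2.76, 2.76]. Speed limits (rad/s): [2.39, 2.39, 3.14, 3.14, 3.14, 3.14, 3.14].

INTERFACE

Orientations are given as a rotation vector (axis times angle).
In Python, from bench import robot, cams, order gives the robot as it stands.
- The arm moves only by the tool jog_arm, never from a script. Its argument "targets" is a list of rows, each a list of 3 entries, a list of its own where there are three numbers: the shift along the tool's x, y, z in m, then the turn, a rotation vector about the tool's x, y, z in degrees, then the closure, from 0 (fully open) to 1 (shut). A call has 1 to 12 rows; each row shifts and turns the commanded pose from where the row before left it, along the tool's axes as they then stand; what a row does not reach is not made up. A row lasts 1/10 s, in which the tool goes at most 50 mm and 8.59 degrees, less where a joint would pass 70% of its speed; a pose out of reach is approached as far as the arm can. A call with a gripper value outside its range is refused whole. The fingers move at their own pace and stop on an object; "grip_force" is the grip in N (left out, the last holds). Time passes only in rows, so rows that do not move let the fingers close. It gives the time, the measured TCP pose, the force, the opening and the grip force at its end, in the units of the state.
- robot.read_state(): the state, without advancing time (a new reading comes with each control period).
- cams.read_camera(name): name is "scene" or "top" or "wrist"; returns a dict with "frame" (400x640x3 uint8, red, green, blue), "mtx" (3x3 intrinsics, pixels), "dist_coeffs" ([k1, k2, p1, p2, k3] as OpenCV has them; the pictures are not rectified), "cam_to_world" (4x4, takes a point from camera to world coordinates); the wrist camera has in their place "hand_eye" (4x4, takes a point from camera to tool coordinates, whose origin is the TCP and whose axes are the flange's). Camera axes: x right, y up, looking along -z (the intrinsics and any distortion apply to the point x, -y, -z); pixel columns grow to the right and rows downward; lengths in m; the calibration is good to about 2 mm. A picture is of the moment at which its call begins: read the wrist's pose just before it. There is no depth.
- order.job_done(): hands the job in; it is judged then, once.
The state is a dict: "t": time; "q": joint angles; "joint_velocities": joint speeds; "effort": joint torques, N m; "ee_pos": TCP position; "eef_rot": TCP orientation; "wrist_force": force on the tool from outside, world axes, zero at the start; "ft_torque": the same for the moment, N m; "gripper_width": finger opening in m; "gripper_force": force on a finger pad.
Only numpy, scipy, OpenCV 4.12 (cv2) and the standard library are available. Lean on these libraries where they do the work, as an engineer would, in place of code of your own. Each camera call takes 0.05 s, during which the arm holds its last target. There are 200 camera calls.

TASK

Put the loose battery pack on charge: of the two sloping chargers, take the one whose dust flap is shut, swing that flap up and over towards the robot until it stays fully open, then plug the pack, plug foot first, squarely into the socket underneath until its shoulder sits home on the sloping face, and let go. Leave the flap open and do not shift the other things on the table.

Things in the scene. Friction and masses are not known exactly. Their poses are not given: they have to be found in the camera images.
- pack: Loose black battery pack standing upright on its plug foot, about 0.3 kg. Origin: centre of the foot's underside; z up along it. z = 0 to 35 mm is the plug, 46 mm (x) by 30 mm (y); z = 35 to 111 mm the body (thin grey cap to 114), 64 mm (x) by 46 mm (y): grip across y. The step at z = 35 mm is the shoulder. A half turn about z makes no difference.
- pack_shoulder (a point): Centre of the pack's shoulder plane, 35 mm above the pack's origin.
- bay: Fixed grey sloping block of the white charger (136 mm wide, 111 tall) whose flap is shut: 120 (x, up the slope) by 122 (y) by 45 mm (z, out of the face; leans 25 degrees from vertical, roughly towards the robot). Origin: centre of its underside; face at z = 45 mm. The other charger is alike, but its flap is open and a pack stands in it; left and right may be exchanged.
- socket (a point): Centre of the socket's mouth, in the sloping face of bay (at x = 0, y = 0, z = 45 mm there). The hole goes in along the bay's -z: 50 mm (bay x) by 34 mm (bay y), 38 mm deep, with a 3 mm chamfer round the mouth.
- flap (a joint): Hinge of the white dust flap (114 by 118 by 5 mm plate lying on the sloping face): 0 rad shut, 2.4 fully open. Bottom-hinged on the face's lower edge, swings up and over towards the robot. No catch: beyond about 1.1 rad it falls fully open by itself, before that it falls shut.
- flap_hinge (a point): Point on the flap's hinge axis, midway along it (at x = -60 mm, z = 45.5 mm in bay; the axis is the bay's y).
- flap_tab (a point): Middle of the pull tab that stands up square from the flap's outer side, near its free edge: 8 mm thick, 44 mm wide (along the bay's y), its top 15 mm above this point, the flap's plate 21 mm below it. With the flap shut it lies 100 mm up the slope from the hinge and 26 mm out.
- tube_rack: Red rack of sample tubes, 212 by 85 mm, 117 mm tall, left of the chargers. Bystander.
- glove_box: Glove carton, 240 by 120 by 75 mm. Bystander.
- phone: Black phone lying flat, 150 by 72 by 9 mm. Bystander.
- swab_box: White box, 90 by 65 by 55 mm. Bystander.
- spray_a: White spray bottle, 88 mm across, 210 mm tall. Bystander.
Mind the look-alikes: they are no part of the job. What is shaped like the part that bears bay but blue is not meant. Of the things that look like the pack, the larger one is meant.

How it is judged:
On the way:
1. the flap of the shut charger is open (at least 2.0 rad) (value of joint flap above 2 rad), for 0.2 s.
At the end, for the whole second after the job is handed in: The pack is plugged in: its shoulder centre within 7 mm of the socket's mouth centre and at most 5 mm out of the face, its z within 0.1 rad of the socket's axis and its x within 0.15 rad of the bay's x (either way round), at rest and let go; the flap is still open (at least 2.0 rad) (distance between pack_shoulder and socket below 0.007 m and z of pack_shoulder in the frame of bay below 0.05 m and angle between the z axis of pack and the z axis of bay, either way round below 0.1 rad and angle between the x axis of pack and the x axis of bay, either way round below 0.15 rad and value of joint flap above 2 rad and linear speed of pack below 0.02 m/s and contact force between the fingers and pack below 0.1 N); the robot touches nothing.
It fails at once if a bystander is shifted by more than 40 mm (distance of any of tube_rack, glove_box, phone, swab_box, spray_a from where it was at the start of the episode above 0.04 m).
It also fails if it takes over 61 s, if anything falls off the work surface, if the arm or the gripper's body presses on something with over 40 N, if the wrist force passes 120 N, or if a joint passes its speed limit or range.

## Working session

There is one attempt and no reset: what is moved stays moved. The work goes in short steps, Python scripts to look and compute and a tool call to move; the robot and the scene stay as the last step left them, time stands still between calls to the robot, and variables do not carry over. Pictures are saved under pics/ and viewed, at most 13 in all, crops included, and the job is handed in when it is done.

Besides the shell and the picture viewer there is one more tool, called after "Request:" by a JSON object that holds its "fn" and its "kwargs", one argument or row to a line. jog_arm: Moves the arm, as the interface text tells. Its arguments: {"type":"object","properties":{"targets":{"type":"array"},"grip_force":{"type":"number"}},"required":["targets"]}

```bash
ls; mkdir -p pics; cat > h.py <<'E'
import numpy as np, cv2
from bench import robot, cams, order
from scipy.spatial.transform import Rotation as R
def grab(name, fn=None):
    s=robot.read_state(); c=cams.read_camera(name)
    if name=="wrist":
        T=np.eye(4); T[:3,:3]=R.from_rotvec(s["eef_rot"]).as_matrix(); T[:3,3]=s["ee_pos"]
        c["cam_to_world"]=T@np.array(c["hand_eye"])
    if fn: cv2.imwrite("pics/"+fn, np.array(c["frame"])[:,:,::-1])
    np.savez("last_%s.npz"%name, **{k:np.array(c[k]) for k in("frame","mtx","dist_coeffs","cam_to_world")})
    return c
def load(name): return np.load("last_%s.npz"%name)
def rays(c,uv):
    p=cv2.undistortPoints(np.array(uv,float).reshape(-1,1,2),np.array(c["mtx"]),np.array(c["dist_coeffs"])).reshape(-1,2)
    T=np.array(c["cam_to_world"]); d=np.c_[p[:,0],-p[:,1],-np.ones(len(p))]@T[:3,:3].T
    return T[:3,3], d/np.linalg.norm(d,axis=1,keepdims=True)
def onz(c,uv,z):
    o,d=rays(c,uv); return o+d*((z-o[2])/d[:,2])[:,None]
def proj(c,P):
    T=np.linalg.inv(np.array(c["cam_to_world"])); q=np.atleast_2d(P)@T[:3,:3].T+T[:3,3]
    q=q*[1,-1,-1]
    return cv2.projectPoints(q,np.zeros(3),np.zeros(3),np.array(c["mtx"]),np.array(c["dist_coeffs"]))[0].reshape(-1,2)
def tri(c1,u1,c2,u2):
    out=[]
    o1,D1=rays(c1,u1);o2,D2=rays(c2,u2)
    for a,b in zip(D1,D2):
        s=np.linalg.lstsq(np.c_[a,-b],o2-o1,rcond=None)[0]
        p,q=o1+s[0]*a,o2+s[1]*b; out.append(np.r_[(p+q)/2,np.linalg.norm(p-q)])
    return np.array(out)
E
python3 - <<'E'
from h import *
np.set_printoptions(precision=3,suppress=True)
for n in("scene","top"):
    c=grab(n,n+"0.png"); print(n,np.array(c["cam_to_world"]),c["mtx"])
s=robot.read_state();print(s["ee_pos"],s["eef_rot"],getattr(robot,"finger_overhang",None))
print(R.from_rotvec(s["eef_rot"]).as_matrix())
c=cams.read_camera("wrist");print(c["hand_eye"])
E
```

```text
pics
scene [[ 0.422 -0.607  0.673  1.427]
 [ 0.907  0.288 -0.308 -0.378]
 [-0.007  0.74   0.672  0.979]
 [ 0.     0.     0.     1.   ]] [[395.103   0.    318.597]
 [  0.    395.103 194.17 ]
 [  0.      0.      1.   ]]
top [[-0.025  0.996 -0.086  0.39 ]
 [-1.    -0.026 -0.006  0.017]
 [-0.008  0.086  0.996  1.702]
 [ 0.     0.     0.     1.   ]] [[472.452   0.    323.054]
 [  0.    472.452 201.283]
 [  0.      0.      1.   ]]
[0.177 0.625 0.253] [-0.433 -3.111  0.002] 0.022
[[-0.962  0.273 -0.   ]
 [ 0.273  0.962 -0.002]
 [-0.    -0.002 -1.   ]]
[[-0.     0.963  0.27   0.07 ]
 [ 1.     0.     0.001 -0.001]
 [ 0.001  0.27  -0.963 -0.121]
 [ 0.     0.     0.     1.   ]]
```

View pics/scene0.png

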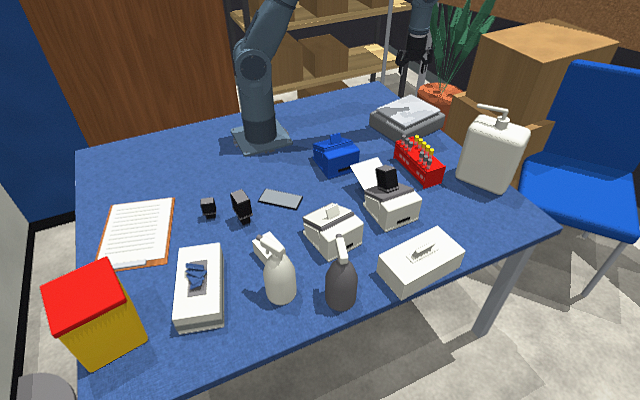

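View pics/top0.png

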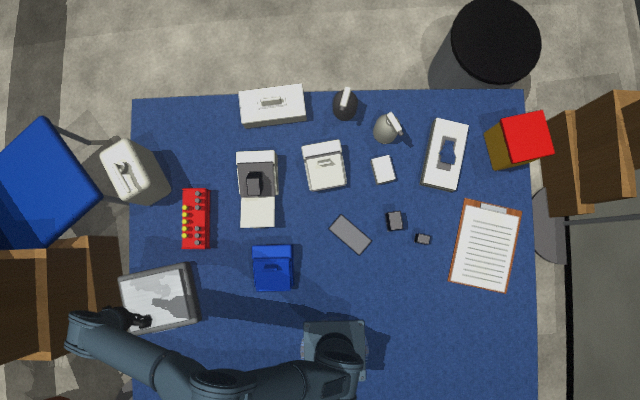

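The scene view shows the shut white charger at scene (333,232) / top (324,166). The white charger with an open flap and a pack in it is at scene (393,200) / top (257,188), and a blue look-alike is at scene (336,155) / top (272,268). There are two loose packs: the larger at scene (241,205) / top (395,221), and a smaller one at scene (208,206) / top (423,239). The white shut charger and the larger pack fit the description. I'll confirm both in one enlarged crop.

```bash
python3 - <<'E'
from h import *
a=load("scene")["frame"][:,:,::-1];b=load("top")["frame"][:,:,::-1]
A=cv2.resize(a[170:270,190:380],None,fx=4,fy=3,interpolation=cv2.INTER_CUBIC)[:, :760]
B=cv2.resize(b[130:255,290:440],None,fx=2.4,fy=2.4,interpolation=cv2.INTER_CUBIC)
A=cv2.resize(a[185:265,190:370],(720,320),interpolation=cv2.INTER_CUBIC)
B=cv2.resize(b[130:250,295:445],(340,272),interpolation=cv2.INTER_CUBIC)
B2=cv2.resize(b[140:200,295:355],(272,272),interpolation=cv2.INTER_CUBIC)
row=np.hstack([B,B2]);row=np.pad(row,((0,0),(0,720-row.shape[1]),(0,0)))
cv2.imwrite("pics/crop1.png",np.vstack([A,row]))
np.set_printoptions(precision=3,suppress=True)
t=load("top")
print(onz(t,[(395,221),(423,239),(324,166),(257,188),(272,268),(350,234),(384,169),(388,127),(195,218)],0.08))
E
```

```text
[[ 0.456 -0.219  0.08 ]
 [ 0.391 -0.314  0.08 ]
 [ 0.653  0.02   0.08 ]
 [ 0.583  0.255  0.08 ]
 [ 0.306  0.207  0.08 ]
 [ 0.416 -0.063  0.08 ]
 [ 0.637 -0.188  0.08 ]
 [ 0.786 -0.208  0.08 ]
 [ 0.484  0.474  0.08 ]]
```

View pics/crop1.png

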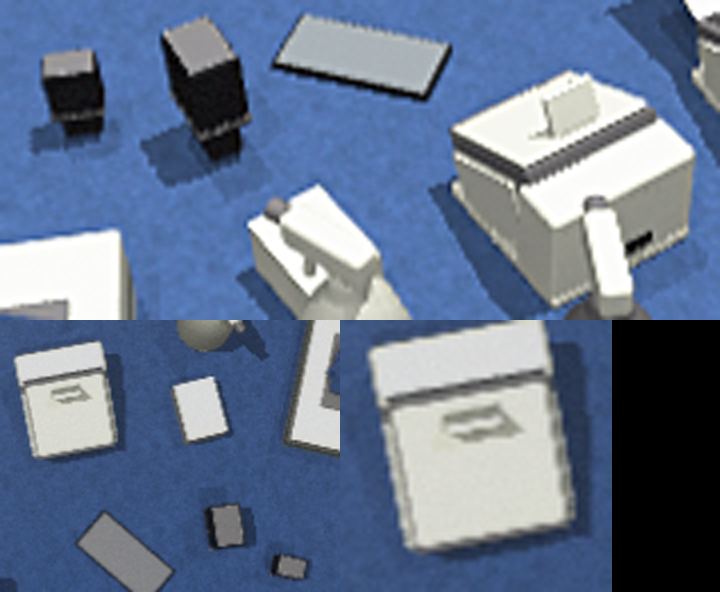

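The crop confirms it: the shut white charger has a tab on its flap, and the larger black pack stands on its foot next to the smaller one. Next I'll bring the wrist camera over them.

Request:
{"fn": "jog_arm", "kwargs": {
  "targets": [
    [[-0.028,-0.038,-0.013],[0,0,0],0],
    [[-0.028,-0.038,-0.013],[0,0,0],0],
    [[-0.028,-0.038,-0.013],[0,0,0],0],
    [[-0.028,-0.038,-0.013],[0,0,0],0],
    [[-0.028,-0.038,-0.013],[0,0,0],0],
    [[-0.028,-0.038,-0.013],[0,0,0],0],
    [[-0.028,-0.038,-0.013],[0,0,0],0],
    [[-0.028,-0.038,-0.013],[0,0,0],0],
    [[-0.028,-0.038,-0.013],[0,0,0],0],
    [[-0.028,-0.038,-0.013],[0,0,0],0],
    [[-0.028,-0.038,-0.013],[0,0,0],0],
    [[-0.028,-0.038,-0.005],[0,0,0],0]
  ]
}}

```text
t: 1.35
ee_pos: [0.3768, 0.0929, 0.4025]
eef_rot: [0.433, 3.11, 0.003]
wrist_force: [0.4, 0.7, 0.0]
gripper_width: 0.0851
gripper_force: 0.0
```

Request:
{"fn": "jog_arm", "kwargs": {
  "targets": [
    [[-0.024,-0.036,0],[0,0,0],0],
    [[-0.024,-0.036,0],[0,0,0],0],
    [[-0.024,-0.036,0],[0,0,0],0],
    [[-0.024,-0.036,0],[0,0,0],0],
    [[0,0,0],[0,0,-8],0],
    [[0,0,0],[0,0,-8],0],
    [[0,0,0],[0,0,-8],0],
    [[0,0,0],[0,0,0],0],
    [[0,0,0],[0,0,0],0]
  ]
}}

```text
t: 2.25
ee_pos: [0.4291, -0.0699, 0.4012]
eef_rot: [0.217, -3.134, -0.0]
wrist_force: [-0.4, 0.1, -0.2]
gripper_width: 0.0859
gripper_force: 0.0
```

```bash
python3 - <<'E'
from h import *
np.set_printoptions(precision=3,suppress=True)
c=grab("wrist","w1.png");np.savez("w1.npz",**load("wrist"))
s=robot.read_state();print(s["t"],s["ee_pos"],R.from_rotvec(s["eef_rot"]).as_matrix(),s["q"],c["mtx"],c["dist_coeffs"])
E
```

```text
2.3 [ 0.429 -0.07   0.401] [[-0.99  -0.138 -0.   ]
 [-0.138  0.99   0.   ]
 [ 0.     0.    -1.   ]] [-0.601 -0.017  0.662  1.898  0.011  1.257  1.768] [[281.77    0.    322.041]
 [  0.    281.77  199.833]
 [  0.      0.      1.   ]] [-0.022  0.     0.     0.     0.   ]
```

View pics/w1.png

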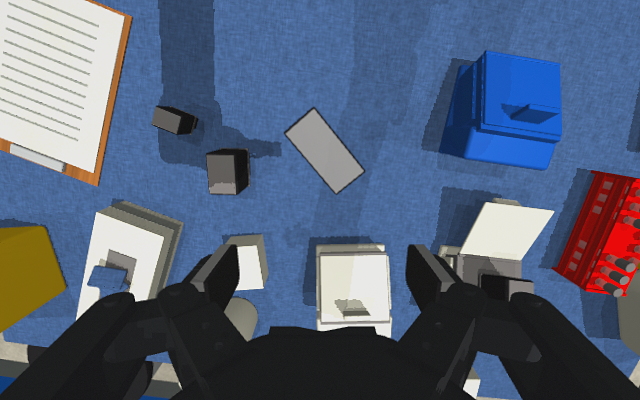

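The wrist view shows the pack's grey top at (222,178) and the shut charger's flap at (352,285), partly hidden by the gripper. I'll take two more views from further forward, offset sideways.

Request:
{"fn": "jog_arm", "kwargs": {
  "targets": [
    [[-0.045,0.02,0],[0,0,0],0],
    [[-0.045,0.02,0],[0,0,0],0],
    [[-0.045,0.02,0],[0,0,0],0],
    [[0,0,0],[0,0,0],0],
    [[0,0,0],[0,0,0],0]
  ]
}}

```text
t: 2.8
ee_pos: [0.5547, 0.0092, 0.4003]
eef_rot: [0.222, -3.132, 0.003]
wrist_force: [-0.1, -0.2, -0.4]
gripper_width: 0.0858
gripper_force: 0.0
```

```bash
python3 - <<'E'
from h import *
c=grab("wrist","w2.png");np.savez("w2.npz",**load("wrist"))
print(robot.read_state()["ee_pos"])
E
```

```text
[0.55411005 0.00804755 0.40092984]
```

Request:
{"fn": "jog_arm", "kwargs": {
  "targets": [
    [[0,-0.045,0],[0,0,0],0],
    [[0,-0.045,0],[0,0,0],0],
    [[0,-0.045,0],[0,0,0],0],
    [[0,-0.03,0],[0,0,0],0],
    [[0,0,0],[0,0,0],0],
    [[0,0,0],[0,0,0],0]
  ]
}}

```text
t: 3.45
ee_pos: [0.5767, -0.1561, 0.4019]
eef_rot: [-0.217, 3.133, 0.001]
wrist_force: [-0.2, 0.2, 0.1]
gripper_width: 0.0851
gripper_force: 0.0
```

```bash
python3 - <<'E'
from h import *
c=grab("wrist","w3.png");np.savez("w3.npz",**load("wrist"))
s=robot.read_state();print(s["t"],s["ee_pos"])
a=cv2.imread("pics/w2.png")[60:300,150:550];b=cv2.imread("pics/w3.png")[60:300,150:550]
cv2.imwrite("pics/w23.png",np.vstack([cv2.resize(a,(500,300)),cv2.resize(b,(500,300))]))
E
```

```text
3.5 [ 0.57707357 -0.15460267  0.40178319]
```

View pics/w23.png

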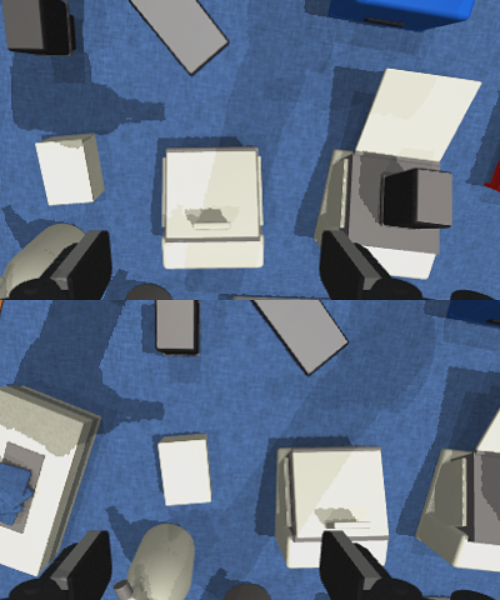

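In w2 the flap spans about (282–358, 178–252) px, with the tab at about (317,235). In w3 it is at about (378–455, 418–490 in the montage), and both packs are visible. I'll enlarge these to pick the corners.

```bash
python3 - <<'E'
from h import *
I=lambda n:cv2.imread(f"pics/{n}.png")
def crop(n,x,y,w,h,k): return cv2.resize(I(n)[y:y+h,x:x+w],None,fx=k,fy=k,interpolation=cv2.INTER_CUBIC)
A=crop("w2",270,165,100,100,4); B=crop("w3",365,170,100,100,4)
C=crop("w1",200,140,50,50,4);D=crop("w2",150,60,100,50,2); D=crop("w2",150,62,50,50,4);E=crop("w3",265,55,50,50,4);F=crop("top",370,200,50,50,4) if 0 else crop("top0",380,205,50,50,4)
cv2.imwrite("pics/m.png",np.vstack([np.hstack([A,B]),np.hstack([C,D,E,F])]))
E
```

```text
(no output)
```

View pics/m.png

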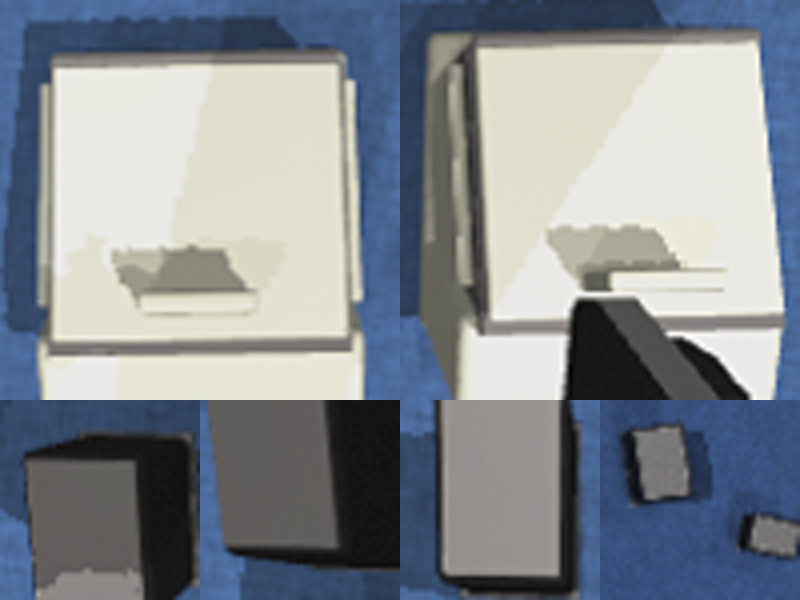

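```bash
python3 - <<'E'
from h import *
np.set_printoptions(precision=4,suppress=True)
V={n:dict(np.load(n+".npz")) for n in("w1","w2","w3")}
a=[(283,181.5),(356.2,180.5),(283,250),(357.5,248.8),(319.5,240.7)]
b=[(384,181),(454.5,179.5),(386,250.7),(460.7,250),(432,240.2)]
P=tri(V["w2"],a,V["w3"],b);print("flap NL NR FL FR tab\n",P)
P=P[:,:3]; ex=(P[2]+P[3]-P[0]-P[1])/2; ey=(P[1]+P[3]-P[0]-P[2])/2
print(np.linalg.norm(ex),np.linalg.norm(ey),"slope",np.degrees(np.arctan2(ex[2],np.hypot(*ex[:2]))),"yaw",np.degrees(np.arctan2(ex[1],ex[0])),np.degrees(np.arctan2(-ey[0],ey[1])),"mid near",(P[0]+P[1])/2)
C={}
for n,(x,y) in dict(w1=(222,178),w2=(170,85),w3=(290,80)).items():
    f=V[n]["frame"].astype(np.uint8);h=cv2.cvtColor(f,cv2.COLOR_RGB2HSV)
    m=((h[...,1]<60)&(h[...,2]>60)).astype(np.uint8);m=cv2.morphologyEx(m,cv2.MORPH_OPEN,np.ones((3,3)))
    k,l,st,_=cv2.connectedComponentsWithStats(m); i=l[y,x]
    cn=cv2.findContours((l==i).astype(np.uint8),0,1)[0][0]
    q=cv2.minAreaRect(cn);ap=cv2.approxPolyDP(cn,4,True).reshape(-1,2)
    print(n,i,st[i],ap.tolist(),cv2.boxPoints(q).round(1).tolist())
E
```

```text
flap NL NR FL FR tab
 [[ 0.5885 -0.0516  0.068   0.0007]
 [ 0.5713  0.0683  0.0587  0.0012]
 [ 0.6931 -0.0355  0.1061  0.0017]
 [ 0.673   0.0823  0.1101  0.0033]
 [ 0.6534  0.0187  0.1387  0.0001]]
0.11342687804615446 0.12033772971980784 slope 23.246912095481886 yaw 8.286241008578505 8.895566059235978 mid near [0.5799 0.0084 0.0633]
w1 4 [ 206  155   30   40 1073] [[206, 155], [209, 192], [235, 194], [233, 155]] [[205.6999969482422, 155.0], [233.0, 153.1999969482422], [235.6999969482422, 194.0], [208.39999389648438, 195.8000030517578]]
w2 4 [ 151   53   33   46 1328] [[151, 53], [156, 97], [183, 98], [180, 54]] [[150.5, 53.0], [179.6999969482422, 50.400001525878906], [184.0, 97.9000015258789], [154.89999389648438, 100.5999984741211]]
w3 4 [ 275   52   30   47 1389] [[275, 52], [275, 97], [304, 98], [304, 53]] [[275.0, 52.0], [304.0, 52.0], [304.0, 98.0], [275.0, 98.0]]
```

Request:
{"fn": "jog_arm", "kwargs": {
  "targets": [
    [[-0.021,0.032,0],[0,0,0],0],
    [[-0.021,0.032,0],[0,0,0],0],
    [[-0.021,0.032,0],[0,0,0],0],
    [[-0.02,0.032,0.03],[0,0,0],0],
    [[-0.02,0.033,0.035],[0,0,0],0],
    [[0,0,0.045],[0,0,-0.7],0],
    [[0,0,0.045],[0,0,0],0],
    [[0,0,0.04],[0,0,0],0],
    [[0,0,0],[0,0,0],0],
    [[0,0,0],[0,0,0],0]
  ],
  "grip_force": 30
}}

```text
t: 4.5
ee_pos: [0.6563, 0.0189, 0.2088]
eef_rot: [-0.244, 3.132, 0.001]
wrist_force: [0.8, -1.0, 0.4]
gripper_width: 0.0853
gripper_force: 0.0
```

```bash
python3 - <<'E'
from h import *
np.set_printoptions(precision=4,suppress=True)
s=robot.read_state();print(s["ee_pos"],R.from_rotvec(s["eef_rot"]).as_matrix())
c=grab("wrist","w4.png"); print(proj(c,[[0.6534,.0187,.139],[.6315,.0159,.0857]]))
f=cv2.imread("pics/w4.png");cv2.imwrite("pics/w4.png",f)
E
```

```text
[0.6563 0.0189 0.2088] [[-0.9879 -0.1548  0.0001]
 [-0.1548  0.9879  0.0004]
 [-0.0002  0.0004 -1.    ]]
[[322.584  217.9429]
 [323.2137 173.9478]]
```

View pics/w4.png

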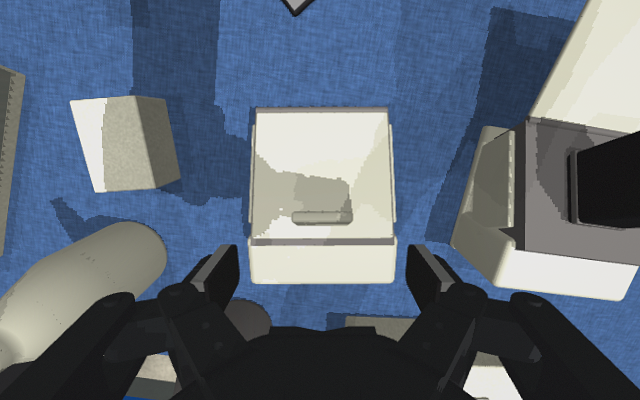

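The tab top is at (322,218), which is where I predicted it, and the jaws straddle it. Next I'll descend and pinch across its width.

Request:
{"fn": "jog_arm", "kwargs": {
  "targets": [
    [[0,0,0.035],[0,0,0],0],
    [[0,0,0.025],[0,0,0],0],
    [[0,0,0.014],[0,0,0],0],
    [[0,0,0],[0,0,0],1],
    [[0,0,0],[0,0,0],1],
    [[0,0,0],[0,0,0],1],
    [[0,0,0],[0,0,0],1],
    [[0,0,0],[0,0,0],1],
    [[0,0,0],[0,0,0],1]
  ],
  "grip_force": 30
}}

```text
t: 5.45
ee_pos: [0.6576, 0.0188, 0.1362]
eef_rot: [-0.243, 3.129, 0.002]
wrist_force: [-1.6, 2.4, 6.1]
gripper_width: 0.0434
gripper_force: 31.5
```

Pinched at 43 mm, which matches the tab's width. Now I'll swing it along the arc.

Request:
{"fn": "jog_arm", "kwargs": {
  "targets": [
    [[0.0075,0,-0.0077],[0,0,0],1],
    [[0.009,0,-0.0068],[0,0,0],1],
    [[0.0096,0,-0.0054],[0,0,0],1],
    [[0.0096,0,-0.0053],[0,0,0],1],
    [[0.0105,0,-0.0033],[0,0,0],1],
    [[0.0104,0,-0.0033],[0,0,0],1],
    [[0.011,0,-0.001],[0,0,0],1],
    [[0.0109,0,-0.001],[0,0,0],1],
    [[0.0109,0,0.0013],[0,0,0],1],
    [[0.0109,0,0.0013],[0,0,0],1]
  ]
}}

```text
t: 6.45
ee_pos: [0.5561, 0.0025, 0.1653]
eef_rot: [0.242, -3.132, -0.001]
wrist_force: [1.9, 3.9, -0.8]
gripper_width: 0.0431
gripper_force: 30.5
```

Request:
{"fn": "jog_arm", "kwargs": {
  "targets": [
    [[0.0104,0,0.0035],[0,0,0],1],
    [[0.0104,0,0.0035],[0,0,0],1],
    [[0.0097,0,0.0051],[0,0,0],1],
    [[0,0,0],[0,0,0],1]
  ]
}}

```text
t: 6.85
ee_pos: [0.5242, -0.0026, 0.1518]
eef_rot: [0.241, -3.128, -0.001]
wrist_force: [-3.1, 3.4, 6.5]
gripper_width: 0.0432
gripper_force: 32.0
```

```bash
python3 - <<'E'
from h import *
c=grab("wrist","w5.png");d=grab("scene","s5.png");
cv2.imwrite("pics/v5.png",np.hstack([cv2.imread("pics/w5.png")[::2,::2],cv2.resize(cv2.imread("pics/s5.png")[170:270,270:430],(320,200))]))
s=robot.read_state();print(s["ee_pos"],s["wrist_force"],s["gripper_width"],s["gripper_force"])
E
```

```text
[ 0.52562816 -0.0024504   0.15252739] [-3.69725451  3.94877795  7.20372739] 0.04336616231139837 32.071018517017365
```

View pics/v5.png

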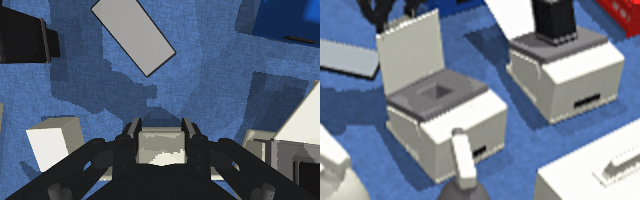

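The flap is past vertical with the socket exposed. I'll release it and withdraw upward and back.

Request:
{"fn": "jog_arm", "kwargs": {
  "targets": [
    [[0,0,0],[0,0,0],0],
    [[0.005,0,0],[0,0,0],0],
    [[0.01,0,-0.01],[0,0,0],0],
    [[0.015,0,-0.04],[0,0,0],0],
    [[0.01,0,-0.045],[0,0,0],0],
    [[0,0,-0.045],[0,0,0],0],
    [[0,0,-0.045],[0,0,0],0],
    [[0,0,-0.045],[0,0,0],0],
    [[0,0,-0.03],[0,0,0],0],
    [[-0.02,-0.02,0],[0,0,0],0],
    [[-0.02,-0.02,0],[0,0,0],0],
    [[0,0,0],[0,0,0],0]
  ]
}}

```text
t: 8.15
ee_pos: [0.5344, -0.0449, 0.4125]
eef_rot: [-0.236, 3.132, -0.005]
wrist_force: [0.2, -0.6, -0.9]
gripper_width: 0.0854
gripper_force: 0.0
```

Request:
{"fn": "jog_arm", "kwargs": {
  "targets": [
    [[-0.04,0.02,0],[0,0,0],0],
    [[-0.04,0.02,0],[0,0,0],0],
    [[-0.02,0.02,0],[0,0,0],0],
    [[0,0,0],[0,0,0],0],
    [[0,0,0],[0,0,0],0]
  ]
}}

```text
t: 8.65
ee_pos: [0.6222, 0.0326, 0.412]
eef_rot: [0.242, -3.13, 0.002]
wrist_force: [-0.1, -1.3, -0.1]
gripper_width: 0.0854
gripper_force: 0.0
```

```bash
python3 - <<'E'
from h import *
c=grab("wrist","w6.png");np.savez("w6.npz",**load("wrist"))
s=robot.read_state();print(s["t"],s["ee_pos"],s["wrist_force"])
print(R.from_rotvec(s["eef_rot"]).as_matrix().round(3))
print(proj(c,[[0.636,.0163,.0857]]))
E
```

```text
8.7 [0.62192747 0.03160162 0.41250424] [ 0.53106555 -0.60751985  0.39440645]
[[-0.988 -0.152 -0.001]
 [-0.152  0.988 -0.001]
 [ 0.001 -0.001 -1.   ]]
[[311.12825618 173.69311684]]
```

Request:
{"fn": "jog_arm", "kwargs": {
  "targets": [
    [[0,-0.045,0],[0,0,0],0],
    [[0,-0.045,0],[0,0,0],0],
    [[0,-0.045,0],[0,0,0],0],
    [[0,0,0],[0,0,0],0],
    [[0,0,0],[0,0,0],0]
  ]
}}

```text
t: 9.2
ee_pos: [0.6423, -0.1033, 0.4133]
eef_rot: [-0.234, 3.133, -0.0]
wrist_force: [-0.5, -0.4, 0.3]
gripper_width: 0.0854
gripper_force: 0.0
```

```bash
python3 - <<'E'
from h import *
c=grab("wrist","w7.png");np.savez("w7.npz",**load("wrist"))
s=robot.read_state();print(s["t"],s["ee_pos"])
P=[[0.636,.0163,.0857]];print(proj(c,P))
def crop(n,k):
    d=np.load(n+".npz");u,v=proj(d,P)[0];x,y=int(u)-50,int(v)-50
    x=max(x,0);y=max(y,0);print(n,x,y)
    return cv2.resize(cv2.imread(f"pics/{n}.png")[y:y+100,x:x+100],None,fx=k,fy=k,interpolation=cv2.INTER_CUBIC)
cv2.imwrite("pics/m2.png",np.hstack([crop("w6",4),crop("w7",4)]))
E
```

```text
9.25 [ 0.64277022 -0.10109136  0.41310148]
[[396.25344859 173.32109555]]
w6 261 123
w7 346 123
```

View pics/m2.png

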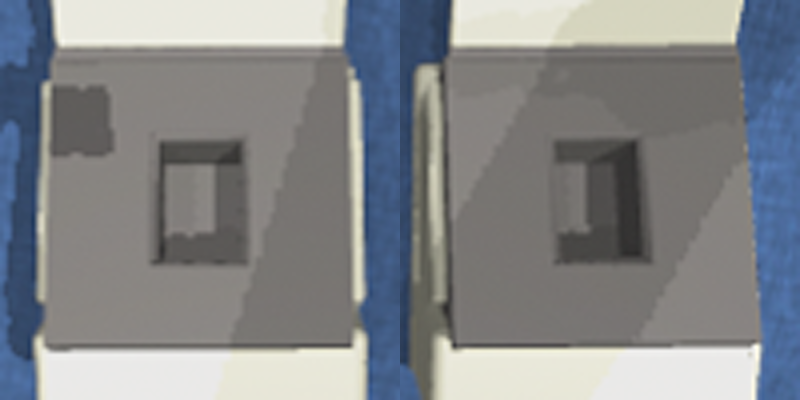

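The flap lies fully open, and the socket mouth is at (311,173) in w6 and (396,173) in w7, as predicted. I'll triangulate the socket and the pack.

```bash
python3 - <<'E'
from h import *
np.set_printoptions(precision=4,suppress=True)
L=lambda n:dict(np.load(n+".npz"))
a,b=L("w6"),L("w7")
def sub(l,o): return np.array(l)/4+np.array(o)-0.375
A=sub([(153,136),(246,136),(151,265),(250,265),(52,50),(345,48),(45,345),(353,345)],(261,123))
B=sub([(153,138),(241,138),(156,264),(252,264),(45,52),(339,50),(54,345),(360,344)],(346,123))
P=tri(a,A,b,B);print(P)
for i in(0,4):
    Q=P[i:i+4,:3];print("ctr",Q.mean(0));ex=(Q[2]+Q[3]-Q[0]-Q[1])/2;ey=(Q[1]+Q[3]-Q[0]-Q[2])/2
    print(np.linalg.norm(ex),np.linalg.norm(ey),"slope",np.degrees(np.arctan2(ex[2],np.hypot(*ex[:2]))),"yaw",np.degrees(np.arctan2(ex[1],ex[0])),np.degrees(np.arctan2(-ey[0],ey[1])))
# pack top: corners NL, FL, FR, NR, (contour pixel extents -> +-.5)
w1,w2,w3=L("w1"),L("w2"),L("w3")
c1=np.array([[206,155],[209,193],[235.5,194],[233.5,155]]);c2=np.array([[151,53],[156,97.5],[183.5,98],[180,53.5]]);c3=np.array([[275,52],[275,97.5],[304,98],[304,53]])
print(tri(w1,c1,w3,c3));print(tri(w2,c2,w3,c3));
for w,c in((w1,c1),(w2,c2),(w3,c3)):
    Q=onz(w,c,.114);e=(Q[1]+Q[2]-Q[0]-Q[3])/2;f=(Q[2]+Q[3]-Q[0]-Q[1])/2
    print("z.114",Q.mean(0),np.linalg.norm(e),np.linalg.norm(f),np.degrees(np.arctan2(e[1],e[0])),np.degrees(np.arctan2(-f[0],f[1])))
E
```

```text
[[ 0.6135 -0.0072  0.0782  0.0012]
 [ 0.6086  0.0299  0.0722  0.0014]
 [ 0.6612 -0.0001  0.0973  0.0002]
 [ 0.656   0.0389  0.0942  0.0004]
 [ 0.5873 -0.054   0.0596  0.0011]
 [ 0.5681  0.0643  0.0634  0.0013]
 [ 0.6967 -0.0364  0.1099  0.0005]
 [ 0.6782  0.0833  0.1099  0.0007]]
ctr [0.6348 0.0154 0.0855]
0.05241878123739557 0.03860777112012478 slope 23.123180844608115 yaw 9.638628094180321 7.646966153901377
ctr [0.6326 0.0143 0.0857]
0.12129113531481765 0.12053555196146871 slope 23.541732876644083 yaw 9.483724306985794 9.00733993737075
[[ 0.4293 -0.239   0.1156  0.0003]
 [ 0.4859 -0.2337  0.114   0.0007]
 [ 0.4814 -0.1939  0.1154  0.0012]
 [ 0.4246 -0.2013  0.1109  0.0009]]
[[ 0.4291 -0.2396  0.113   0.0008]
 [ 0.4855 -0.2346  0.1102  0.0001]
 [ 0.481  -0.1945  0.1139  0.0001]
 [ 0.4247 -0.2016  0.1113  0.0005]]
z.114 [ 0.4555 -0.2166  0.114 ] 0.05742707575302308 0.03988940641493957 6.148674774351781 6.729211148117893
z.114 [ 0.4554 -0.2165  0.114 ] 0.05613937690524877 0.03862063209846247 6.237681287241053 6.542179966041897
z.114 [ 0.4552 -0.2173  0.114 ] 0.05676096387380458 0.03904333293225106 6.24401226753533 6.414855672959713
```

Request:
{"fn": "jog_arm", "kwargs": {
  "targets": [
    [[0.0406,-0.0172,0],[0,0,0],0],
    [[0.0406,-0.0172,0],[0,0,0],0],
    [[0.0406,-0.0172,0],[0,0,0],0],
    [[0.0406,-0.0172,0],[0,0,0],0],
    [[0.0404,-0.017,0],[0,0,0],0],
    [[0,0,0.045],[0,0,2.4],0],
    [[0,0,0.045],[0,0,0],0],
    [[0,0,0.045],[0,0,0],0],
    [[0,0,0.045],[0,0,0],0],
    [[0,0,0.03],[0,0,0],0],
    [[0,0,0],[0,0,0],0],
    [[0,0,0],[0,0,0],0]
  ],
  "grip_force": 60
}}

```text
t: 10.45
ee_pos: [0.4568, -0.2159, 0.2036]
eef_rot: [-0.178, 3.136, 0.0]
wrist_force: [0.1, 0.5, 0.4]
gripper_width: 0.0854
gripper_force: 0.0
```

```bash
python3 - <<'E'
from h import *
s=robot.read_state();print(s["t"],s["ee_pos"])
M=R.from_rotvec(s["eef_rot"]).as_matrix();print(M.round(4))
print("to pack in tool axes",M.T@(np.array([.4554,-.2168,.083])-s["ee_pos"]))
E
```

```text
10.45 [ 0.45675553 -0.21593954  0.20363472]
[[-9.935e-01 -1.134e-01  2.000e-04]
 [-1.134e-01  9.935e-01  1.000e-04]
 [-3.000e-04  1.000e-04 -1.000e+00]]
to pack in tool axes [ 0.00147508 -0.00070768  0.12063431]
```

Request:
{"fn": "jog_arm", "kwargs": {
  "targets": [
    [[0.0015,-0.001,0.03],[0,0,0],0],
    [[0,0,0.03],[0,0,0],0],
    [[0,0,0.03],[0,0,0],0],
    [[0,0,0.03],[0,0,0],0],
    [[0,0,0],[0,0,0],0],
    [[0,0,0],[0,0,0],1],
    [[0,0,0],[0,0,0],1],
    [[0,0,0],[0,0,0],1],
    [[0,0,0],[0,0,0],1],
    [[0,0,0],[0,0,0],1],
    [[0,0,0],[0,0,0],1],
    [[0,0,0],[0,0,0],1]
  ],
  "grip_force": 60
}}

```text
t: 11.65
ee_pos: [0.4565, -0.2179, 0.0849]
eef_rot: [-0.177, 3.133, -0.0]
wrist_force: [-1.0, 1.4, 10.2]
gripper_width: 0.0456
gripper_force: 59.6
```

```bash
python3 - <<'E'
from h import *
s=robot.read_state();print(s["t"],s["ee_pos"],s["gripper_width"],s["gripper_force"],s["wrist_force"])
M=R.from_rotvec(s["eef_rot"]).as_matrix();print(M.round(4))
E
```

```text
11.65 [ 0.45645794 -0.21786786  0.08485613] 0.04564291302457153 59.56562697887421 [-0.98750528  1.44011076 10.15878941]
[[-9.936e-01 -1.125e-01  3.400e-03]
 [-1.125e-01  9.937e-01  0.000e+00]
 [-3.400e-03 -4.000e-04 -1.000e+00]]
```

Request:
{"fn": "jog_arm", "kwargs": {
  "targets": [
    [[0,0,-0.02],[0,0,0],1],
    [[0,0,-0.045],[0,0,0],1],
    [[0,0,-0.045],[0,0,0],1],
    [[0,0,-0.045],[0,0,0],1],
    [[0,0,-0.045],[0,0,0],1],
    [[-0.0255,0.035,0],[0,0,0],1],
    [[-0.0255,0.035,0],[0,0,0],1],
    [[-0.0255,0.035,0],[0,0,0],1],
    [[-0.0255,0.035,0],[0,0,0],1],
    [[-0.0255,0.035,0],[0,0,0],1],
    [[-0.0255,0.035,0],[0,0,-2.4],1]
  ]
}}

```text
t: 12.75
ee_pos: [0.5837, 0.0099, 0.2837]
eef_rot: [-0.243, 3.132, 0.0]
wrist_force: [1.0, -0.3, -2.8]
gripper_width: 0.0452
gripper_force: 62.4
```

Request:
{"fn": "jog_arm", "kwargs": {
  "targets": [
    [[0,0,0],[0,-5,0],1],
    [[0,0,0],[0,-5,0],1],
    [[0,0,0],[0,-5,0],1],
    [[0,0,0],[0,-5,0],1],
    [[0,0,0],[0,-5,0],1],
    [[0,0,0],[0,0,0],1],
    [[0,0,0],[0,0,0],1]
  ]
}}

```text
t: 13.45
ee_pos: [0.5831, 0.0083, 0.2833]
eef_rot: [-0.209, 2.7, 0.048]
wrist_force: [0.4, 0.5, -1.8]
gripper_width: 0.0454
gripper_force: 62.5
```

```bash
cat > go.py <<'E'
from h import *
import sys
np.set_printoptions(precision=4,suppress=True)
S=np.array([.6348,.0157,.0857]);yaw,t=np.radians(8.9),np.radians(25)
u=np.array([np.cos(yaw),np.sin(yaw),0]);k=np.array([0,0,1.])
bx=np.cos(t)*u+np.sin(t)*k;bz=-np.sin(t)*u+np.cos(t)*k;by=np.cross(bz,bx)
Mt=np.c_[-bx,by,-bz]
def rep(d, xoff=0.0):
    s=robot.read_state();M=R.from_rotvec(s["eef_rot"]).as_matrix()
    tgt=S+bz*(d+0.050)+xoff*bx
    print("t",s["t"],"ee",np.array(s["ee_pos"]),"F",np.array(s["wrist_force"]),"w",s["gripper_width"])
    print("shift(tool)",M.T@(tgt-s["ee_pos"]),"turn deg",np.degrees(R.from_matrix(M.T@Mt).as_rotvec()))
if __name__=="__main__": rep(float(sys.argv[1]))
E
python3 go.py 0.07
```

```text
t 13.45 ee [0.5831 0.0083 0.2833] F [ 0.3892  0.5393 -1.8051] w 0.045371134716127505
shift(tool) [ 0.0361 -0.0008  0.0813] turn deg [ 0.0385 -0.0831 -0.0746]
```

Request:
{"fn": "jog_arm", "kwargs": {
  "targets": [
    [[0.012,-0.001,0.02],[0,0,0],1],
    [[0.012,0,0.02],[0,0,0],1],
    [[0.011,0,0.02],[0,0,0],1],
    [[0,0,0.021],[0,0,0],1],
    [[0,0,0.02],[0,0,0],1],
    [[0,0,0],[0,0,0],1],
    [[0,0,0],[0,0,0],1]
  ]
}}

```text
t: 14.15
ee_pos: [0.5951, 0.0087, 0.1767]
eef_rot: [-0.209, 2.699, 0.047]
wrist_force: [0.5, -0.6, -2.7]
gripper_width: 0.0455
gripper_force: 62.3
```

```bash
python3 - <<'E'
from go import *
rep(0.05)
a=grab("scene","s8.png");b=grab("wrist","w8.png")
x,y=proj(a,[S])[0].astype(int);print(x,y)
A=cv2.resize(cv2.imread("pics/s8.png")[y-40:y+20,x-40:x+40],(480,360),interpolation=cv2.INTER_CUBIC)
B=cv2.resize(cv2.imread("pics/w8.png")[100:300,230:410],(324,360))
# predicted pack foot corners and mouth corners in scene
s=robot.read_state();M=R.from_rotvec(s["eef_rot"]).as_matrix();ee=np.array(s["ee_pos"])
f=[(ee+M@np.array([.001+i*.023,j*.015,.0849]))for i,j in((1,1),(1,-1),(-1,1),(-1,-1))]
m=[S+i*.025*bx+j*.017*by for i,j in((1,1),(1,-1),(-1,1),(-1,-1))]
print((proj(a,f)-[x-40,y-40])*6);print((proj(a,m)-[x-40,y-40])*6)
cv2.imwrite("pics/m8.png",np.hstack([A,B]))
E
```

```text
t 14.15 ee [0.5951 0.0087 0.1767] F [ 0.5326 -0.6276 -2.6821] w 0.04549105461861718
shift(tool) [ 0.002   0.0008 -0.0005] turn deg [-0.0112 -0.0352 -0.0551]
327 215
[[236.81   195.633 ]
 [190.4339 217.7202]
 [282.5382 214.9218]
 [235.1481 237.9038]]
[[294.1587 239.2052]
 [240.8117 265.474 ]
 [244.3451 217.533 ]
 [192.2239 242.6914]]
```

View pics/m8.png

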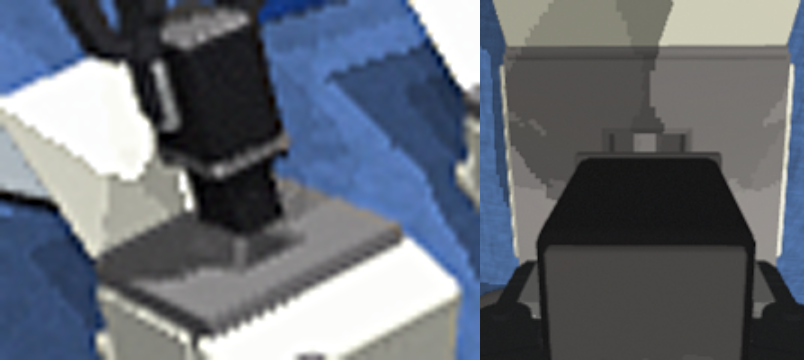

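The foot is lined up over the mouth: in the wrist view the pack's centre is at about 648 and the socket's at about 646. I'll insert in steps and watch the force.

Request:
{"fn": "jog_arm", "kwargs": {
  "targets": [
    [[0.001,0.001,0.004],[0,0,0],1],
    [[0,0,0.004],[0,0,0],1],
    [[0,0,0.004],[0,0,0],1],
    [[0,0,0.004],[0,0,0],1],
    [[0,0,0.004],[0,0,0],1],
    [[0,0,0],[0,0,0],1]
  ]
}}

```text
t: 14.85
ee_pos: [0.6017, 0.0109, 0.1573]
eef_rot: [-0.208, 2.699, 0.046]
wrist_force: [-0.0, -0.3, -1.3]
gripper_width: 0.0455
gripper_force: 62.7
```

```bash
python3 go.py 0.0
```

```text
t 14.85 ee [0.6017 0.0109 0.1573] F [-0.0246 -0.3185 -1.2848] w 0.04549693765263626
shift(tool) [-0.0001 -0.0004  0.0291] turn deg [-0.0257 -0.0414 -0.0605]
```

Request:
{"fn": "jog_arm", "kwargs": {
  "targets": [
    [[0,0,0.004],[0,0,0],1],
    [[0,0,0.004],[0,0,0],1],
    [[0,0,0.004],[0,0,0],1],
    [[0,0,0.004],[0,0,0],1],
    [[0,0,0.004],[0,0,0],1],
    [[0,0,0.003],[0,0,0],1],
    [[0,0,0],[0,0,0],1]
  ]
}}

```text
t: 15.55
ee_pos: [0.6113, 0.0125, 0.1366]
eef_rot: [-0.209, 2.699, 0.046]
wrist_force: [0.1, 0.4, -1.3]
gripper_width: 0.0451
gripper_force: 62.7
```

```bash
python3 go.py 0.0
```

```text
t 15.55 ee [0.6113 0.0125 0.1366] F [ 0.1374  0.3785 -1.3225] w 0.04513921835780774
shift(tool) [ 0.     -0.0004  0.0062] turn deg [-0.0293 -0.0279 -0.0511]
```

Request:
{"fn": "jog_arm", "kwargs": {
  "targets": [
    [[0,0,0.003],[0,0,0],1],
    [[0,0,0.002],[0,0,0],1],
    [[0,0,0.001],[0,0,0],1],
    [[0,0,0.001],[0,0,0],1],
    [[0,0,0],[0,0,0],1]
  ]
}}

```text
t: 16.05
ee_pos: [0.614, 0.0129, 0.1312]
eef_rot: [-0.208, 2.698, 0.047]
wrist_force: [-5.5, 0.4, 4.8]
gripper_width: 0.0452
gripper_force: 63.3
```

```bash
python3 go.py 0.0
```

```text
t 16.05 ee [0.614  0.0129 0.1312] F [-5.5425  0.3711  4.7633] w 0.04517806318200945
shift(tool) [ 0.0002 -0.0004  0.0001] turn deg [ 0.0038  0.0136 -0.0677]
```

Request:
{"fn": "jog_arm", "kwargs": {
  "targets": [
    [[0,0,0.001],[0,0,0],1],
    [[0,0,0.001],[0,0,0],1],
    [[0,0,0],[0,0,0],1]
  ]
}}

```text
t: 16.35
ee_pos: [0.6141, 0.0132, 0.1307]
eef_rot: [-0.208, 2.697, 0.049]
wrist_force: [-23.1, 0.6, 29.5]
gripper_width: 0.0456
gripper_force: 66.2
```

```bash
python3 go.py 0.0
```

```text
t 16.35 ee [0.6141 0.0132 0.1307] F [-23.0939   0.5654  29.4529] w 0.045646382732209
shift(tool) [ 0.0002 -0.0007 -0.0004] turn deg [ 0.0957  0.0597 -0.0882]
```

The shoulder is seated: the TCP has stopped and force is rising. I'll ease off, release and withdraw straight back.

Request:
{"fn": "jog_arm", "kwargs": {
  "targets": [
    [[0,0,-0.0015],[0,0,0],1],
    [[0,0,0],[0,0,0],0],
    [[0,0,0],[0,0,0],0],
    [[0,0,0],[0,0,0],0],
    [[0,0,0],[0,0,0],0],
    [[0,0,-0.01],[0,0,0],0],
    [[0,0,-0.03],[0,0,0],0],
    [[0,0,-0.04],[0,0,0],0],
    [[0,0,-0.04],[0,0,0],0],
    [[0,0,-0.04],[0,0,0],0],
    [[0,0,0],[0,0,0],0],
    [[0,0,0],[0,0,0],0]
  ]
}}

```text
t: 17.55
ee_pos: [0.5479, 0.0039, 0.276]
eef_rot: [-0.211, 2.696, 0.049]
wrist_force: [-1.1, 0.4, 0.3]
gripper_width: 0.0855
gripper_force: 0.0
```

```bash
python3 - <<'E'
from go import *
rep(0)
a=grab("scene","s9.png");grab("wrist","w9.png");x,y=proj(a,[S])[0].astype(int)
A=cv2.resize(cv2.imread("pics/s9.png")[y-50:y+40,x-60:x+60],(480,360),interpolation=cv2.INTER_CUBIC)
B=cv2.resize(cv2.imread("pics/w9.png")[60:300,220:430],(315,360))
# predicted seated shoulder plane and top corners in the scene crop
for d,w,h in((0,.032,.023),(.076,.032,.023)):
    print(((proj(a,[S+d*bz+i*w*bx+j*h*by for i,j in((1,1),(1,-1),(-1,1),(-1,-1))])-[x-60,y-50])*4).round().tolist())
cv2.imwrite("pics/m9.png",np.hstack([A,B]))
E
```

```text
t 17.55 ee [0.5479 0.0039 0.276 ] F [-1.06    0.4225  0.2532] w 0.0854531074695273
shift(tool) [ 0.0013 -0.002   0.1595] turn deg [0.0877 0.1106 0.0312]
[[287.0, 199.0], [239.0, 222.0], [244.0, 180.0], [198.0, 203.0]]
[[265.0, 110.0], [215.0, 133.0], [222.0, 96.0], [174.0, 117.0]]
```

View pics/m9.png

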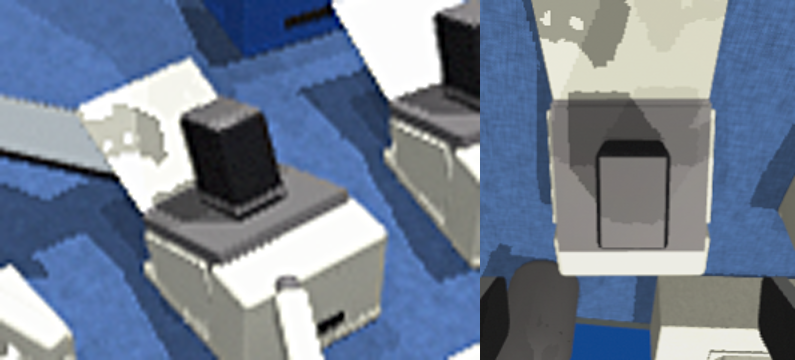

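The pack sits square and fully home, as predicted: its base corners are near (280,195)/(237,218) in the crop. The flap lies open and the gripper is clear, so I'm handing the job in.

```bash
python3 -c "
from bench import order
print(order.job_done())"
```

```text
the job is handed in; nothing more can be done
None
```

The shut charger's flap is fully open, the larger pack is plugged squarely home in its socket and released, the arm is clear of everything, and the job was handed in at about 18 s; no verdict came back.

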